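# Measure the inside depth of a grinding jar with a depth gauge and lock the reading

## Task

Measure how deep the open grinding jar is: stand the depth gauge across the middle of the jar's mouth with its bridge flat on the rim, then let its blade down gently until it touches the bottom of the jar. Press the gauge's clamp lever fully down so that the reading is locked, and leave the gauge standing there; do not shift the jar nor disturb the other things on the bench.

Things in the scene. Friction and masses are not known exactly. Their poses are not given: they have to be found in the camera images.
- gauge: depth gauge standing upright on its bridge, a flat steel bar 140 mm long (its own x), 30 wide, 14 high. Origin: centre of the bridge's underside, on the blade's axis, z up. On it a dark 46 x 30 mm housing with a display (-y side), up to 38 mm, then a steel fork (x -13 to 26, y within 12, up to 54 mm) with the clamp lever, which points to +x. 0.53 kg.
- blade: the gauge's measuring blade (12 x 8 mm steel, 168 mm high with its knob, 0.15 kg), upright, sliding freely up and down in the gauge with 0.5 mm play. Origin: centre of the flat underside of its 18 x 14 x 6 mm foot, the probing face; it starts resting on the bench inside the bridge. Unclamped it drops under its own weight when let go; the shut clamp jams it.
- blade_knob (a point): middle of the round knob on top of the blade, 22 mm across, 26 mm high, axis vertical, 155 mm above the foot's underside. Lifted by it, the blade rises 2 mm until its foot catches and then carries the whole gauge, hanging upright (knob middle 157 mm above the bridge's underside). Fingers that close along the gauge's y stay clear of the lever when the blade is down.
- gauge_lever (a joint): angle (rad) of the clamp lever: 0 raised (up and out at 34 degrees), 0.6 fully down (level), where its cam jams the blade. It starts raised, within 0.05, and stays where it is left; pressing straight down on its tip (up to about 10 N near the end) swings it shut, the tip moving outward. Pivot at x = 18, z = 47 mm on the gauge, axis along the gauge's y.
- lever_tip (a point): middle of the top face of the cross bar (12 mm thick, 14 mm long along the gauge's y) at the end of the clamp lever, 38 mm from the pivot; in the gauge's frame at about x = 45 mm, z = 75 mm when raised and x = 56 mm, z = 55 mm when fully down
- jar: the open steel grinding jar, standing on the bench: round, 108 mm across the rim, 78 mm high, 2.4 kg. Origin at the centre of its underside. Its bore is about 82 mm across, open at the top.
- jar_rim (a point): centre of the jar's mouth, level with the top of the flat rim, which is 10 mm wide (88 to 108 mm across)
- jar_bottom (a point): centre of the jar's flat inner floor; worn, so its depth below the rim differs from jar to jar, 64 to 72 mm
- jar_lid: bystander: the jar's steel lid, a disc 108 mm across and 15 mm high with a knob up to 36 mm, lying on the bench. Origin at the centre of its underside.
- small_jar: bystander: a smaller closed steel jar with its lid strapped on, 78 mm over the strap, 69 mm high. Origin at the centre of its underside.
- ball_dish: bystander: a shallow steel dish of grinding balls, 100 mm across, 24 mm high. Origin at the centre of its underside.

How it is judged (in metres and radians):
On the way, in this order (a step that is already met when the one before it is completed fails the run):
1. the gauge's bridge sits flat across the jar's mouth, the blade still clear of the bottom (horizontal distance between gauge and jar_rim below 0.015 m and z of gauge in the frame of jar_rim between -0.003 and 0.002 m and angle between gauge's own z axis and vertical below 0.05 rad and z of blade in the frame of jar_bottom above 0.006 m), for 0.1 s.
2. the blade's foot touches the bottom of the jar with the bridge flat on the rim and the clamp not yet shut (z of blade in the frame of jar_bottom between -0.003 and 0.0015 m and horizontal distance between gauge and jar_rim below 0.015 m and z of gauge in the frame of jar_rim below 0.002 m and angle between gauge's own z axis and vertical below 0.05 rad and value of joint gauge_lever below 0.4 rad), for 0.1 s.
At the end, for the whole second after the job is handed in: The gauge stands at rest across the jar's mouth, its blade within 15 mm of the jar's axis, its bridge flat on the rim (within 2 mm and 3 degrees); the blade's foot touches the jar's bottom (gap under 1.5 mm); the clamp lever is fully down (past 0.53 of 0.6 rad) (horizontal distance between gauge and jar_rim below 0.015 m and z of gauge in the frame of jar_rim between -0.003 and 0.002 m and angle between gauge's own z axis and vertical below 0.05 rad and z of blade in the frame of jar_bottom between -0.003 and 0.0015 m and value of joint gauge_lever above 0.53 rad and linear speed of gauge below 0.02 m/s).
It fails at once if the gauge is dropped on the jar or its blade rammed into the bottom (over 60 N) (contact force between any of gauge, blade and jar above 60 N).
It fails at once if the jar is shifted by more than 20 mm (distance of jar from where it was at the start of the episode above 0.02 m).
It fails at once if the lid, the small jar or the dish is shifted by more than 20 mm (distance of any of jar_lid, small_jar, ball_dish from where it was at the start of the episode above 0.02 m).
It also fails if it takes over 51 s, if anything falls off the work surface, if the arm or the gripper's body presses on something with over 40 N, if the wrist force passes 120 N, or if a joint passes its speed limit or range.

## Robot

A 7-joint arm with a two-finger parallel gripper is mounted at the origin on the work surface. World frame = base frame: x ahead of the robot, y to its left, z up, the work surface at z = 0. Lengths are in mm, angles in rad, forces in N, time in s.
With the tool pointing down it reaches from about 400 to 850 mm from the base axis. Payload 10.4 kg.
Tool frame: the origin (TCP) lies midway between the tips of the shut fingers; the grasp point (between the pads) lies 19 mm behind it (env.tcp_to_grasp is the distance from the TCP to the grasp point, in mm); z points along the fingers, x is the direction in which the jaws open and shut, and the axes are right-handed (so a half turn about z gives the same grasp; the last joint's range is limited). The gripper opens to 87 mm and grips with 3 to 60 N. Pads are 19 mm wide; open, the fingers measure 117 mm over their backs; the gripper's body (75 mm by 190 mm) begins 51 mm behind the grasp point.
Start: joints at [-1.142, 0.332, -0.065, 1.46, 0.022, 1.35, -0.088], TCP at [272.857, 562.318, 222.576] pointing down, gripper open.
Joint ranges: [-2.6, 2.6], [-0.5, 2.12], [-1.47, 1.34], [0.16, 2.42], [-1.27, 4.41], [0.06, 2.06], [-2.6, 2.6]. Speed limits (rad/s): [2.22, 2.22, 2.79, 2.79, 3.14, 3.14, 3.14].

## Interface

Orientations are given as a unit quaternion [w, x, y, z].
In Python, from workcell import env, imaging gives the robot as it stands.
- The arm moves only by the shell command python3 -m jog 'ROWS'. ROWS is JSON, a list of rows, each an object of numbers: "ax", "ay", "az": the turn, a rotation vector about the world's x, y, z in degrees; "tx", "ty", "tz": the shift along the world's x, y, z in mm; "gripper": the opening, from 0 (shut) to 1 (fully open). In form: [{"ax": .., "ay": .., "az": .., "tx": .., "ty": .., "tz": .., "gripper": ..}, ...]. A call has 1 to 20 rows; each row shifts and turns the commanded pose from where the row before left it; what a row does not reach is not made up. A row lasts 1/12 s, in which the tool goes at most 41.7 mm and 7.16 degrees, less where a joint would pass 70% of its speed; a pose out of reach is approached as far as the arm can. A call with a gripper value outside its range is refused whole. The fingers move at their own pace and stop on an object; the grip force is fixed at half the most. Time passes only in rows, so rows that do not move let the fingers close. It gives the time, the measured TCP pose, the force and the opening at its end, in the units of the state.
- env.sense(): the state, without advancing time (a new reading comes with each control period).
- imaging.snapshot(name): name is "scene" or "top" or "wrist"; returns the picture (400x640x3 uint8, red, green, blue); there is no depth.
- imaging.camera_params(name): a dict with "fx", "fy", "cx", "cy" (pixels), "eye" and "rotation" of the camera in the world; the wrist camera has in their place "mount" (4x4, takes a point from camera to tool coordinates, whose origin is the TCP and whose axes are the tool frame's). Camera axes: x right, y down, z forward; pixel columns grow to the right and rows downward; lengths in mm; the calibration is good to about 2 mm. A picture is of the moment at which its call begins: read the wrist's pose just before it. camera_params takes no time and is no camera call.
- env.job_done(): hands the job in, once; it reports no verdict.
Trained networks look in the newest picture that a camera, given by its name, has taken for a name from the list of things; names that differ only in an ending like _2 or _b are one class to them, and where a whole thing is asked for, a point or a joint stands for the part that bears it (a point fixed in the world has none). Each returns a list of dicts, best first, with "score" (0 to 1); they miss things now and then, are a little off and sometimes report something else, mostly with a low value. They report only what shows in the picture. A call takes as long as a camera call.
- imaging.recognise(camera, label): "point" ([x, y, z] in mm, in the coordinates of the camera as it stood for that picture, good to about 4 mm: the middle of the surface that is visible of it).
- imaging.place_of(camera, label): "point" ([x, y, z] in mm, in the coordinates of the camera as it stood for that picture, good to about 4 mm: a listed point, or the origin of a listed thing).
The state is a dict: "time": time; "joint_positions": joint angles; "joint_vel": joint speeds; "tau": joint torques, N m; "position": TCP position; "tcp_rot": TCP orientation; "force": force on the tool from outside, world axes, zero at the start; "ft_torque": the same for the moment, N m; "grip_width": finger opening in mm.
Only numpy, scipy, OpenCV 4.12 (cv2) and the standard library are available. Lean on these libraries where they do the work, as an engineer would, in place of code of your own. Each camera call takes 0.05 s, during which the arm holds its last target. There are 200 camera calls.

## Working session

There is one attempt and no reset: what is moved stays moved. The work goes in short steps, Python scripts to look and compute and a shell command to move; the robot and the scene stay as the last step left them, time stands still between calls to the robot, and variables do not carry over. Pictures are saved under pics/ and viewed, about 8 in all and at most 12, crops included, and the job is handed in when it is done.

```bash
ls; mkdir -p pics; cat > h.py <<'E'
from workcell import env, imaging
import numpy as np, cv2
from scipy.spatial.transform import Rotation as R
def cam(n):
    p=imaging.camera_params(n)
    if 'mount' in p:
        s=env.sense(); q=s['tcp_rot']; T=np.eye(4); T[:3,:3]=R.from_quat([q[1],q[2],q[3],q[0]]).as_matrix(); T[:3,3]=s['position']
        M=T@np.array(p['mount']); return p,M[:3,:3],M[:3,3]
    return p,np.array(p['rotation']),np.array(p['eye'])
def look(n,labels,fn=None,f='place_of'):
    p,Rm,e=cam(n); im=imaging.snapshot(n)
    if fn: cv2.imwrite(f'pics/{fn}.png',im[:,:,::-1])
    for l in labels:
        for d in getattr(imaging,f)(n,l)[:2]:
            print(n,l,round(d['score'],2),(Rm@np.array(d['point'])+e).round(1))
    return im
def ray(n,u,v,z):
    p,Rm,e=cam(n); d=Rm@np.array([(u-p['cx'])/p['fx'],(v-p['cy'])/p['fy'],1]); return e+d*(z-e[2])/d[2]
def proj(n,P):
    p,Rm,e=cam(n); c=Rm.T@(np.array(P)-e); return p['fx']*c[0]/c[2]+p['cx'],p['fy']*c[1]/c[2]+p['cy']
E
python3 - <<'E'
from h import *
L=['gauge','blade_knob','lever_tip','jar_rim','jar','jar_lid','small_jar','ball_dish']
for n in ('scene','top'):
    look(n,L,n+'1'); print(cam(n)[1].round(2).tolist(),cam(n)[2])
s=env.sense();print(s)
E
```

```text
picsTraceback (most recent call last):
  File "<stdin>", line 4, in <module>
  File "h.py", line 15, in look
    print(n,l,round(d['score'],2),(Rm@np.array(d['point'])+e).round(1))
                                   ~~^~~~~~~~~~~~~~~~~~~~~
ValueError: matmul: Input operand 1 has a mismatch in its core dimension 0, with gufunc signature (n?,k),(k,m?)->(n?,m?) (size 3 is different from 4)
```

```bash
python3 - <<'E'
s=open('h.py').read()
s=s.replace("return p,np.array(p['rotation']),np.array(p['eye'])","q=p['rotation']; return p,R.from_quat([q[1],q[2],q[3],q[0]]).as_matrix(),np.array(p['eye'])")
open('h.py','w').write(s)
E
python3 - <<'E'
from h import *
L=['gauge','blade_knob','lever_tip','jar_rim','jar','jar_lid','small_jar','ball_dish']
for n in ('scene','top'):
    look(n,L,n+'1'); print(cam(n)[1].round(2).tolist(),cam(n)[2])
s=env.sense();print(s)
a=cv2.imread('pics/top1.png');print(a.shape)
E
```

```text
scene gauge 0.69 [636.3 143.   -2.8]
scene blade_knob 0.63 [638.8 145.2 156.7]
scene lever_tip 0.54 [678.2 123.3  76.2]
scene jar_rim 0.88 [474.3  13.6  83.6]
scene jar_rim 0.17 [639.3 146.4 157.2]
scene jar 0.63 [483.5  12.6   3.4]
scene jar_lid 0.73 [ 670.3 -155.8    1.8]
scene jar_lid 0.34 [640.5 145.3  -3.6]
scene small_jar 0.7 [4.787e+02 3.122e+02 2.000e-01]
scene ball_dish 0.64 [ 468.  -257.4    4.6]
[[-0.01, 0.86, -0.51], [1.0, 0.02, 0.01], [0.01, -0.51, -0.86]] [1074.15881807   -9.3810321  1011.90202852]
top gauge 0.86 [637.6 147.    2.9]
top blade_knob 0.52 [638.2 141.7 152.1]
top lever_tip 0.44 [674.  125.3  73.7]
top jar_rim 0.88 [478.4  11.3  73.8]
top jar 0.97 [478.6  13.8   3.4]
top jar_lid 0.71 [ 676.2 -162.1   -0.7]
top small_jar 0.83 [474.8 314.3  -2.9]
top ball_dish 0.85 [ 468.1 -254.2    1. ]
[[-0.0, -1.0, 0.1], [-1.0, 0.0, 0.0], [-0.0, -0.1, -1.0]] [ 465.22042516   17.51016633 1109.22350084]
{'time': 1.0, 'joint_positions': array([-1.14156832,  0.33220056, -0.06469609,  1.46009092,  0.02159144,
        1.34988813, -0.08850255]), 'joint_vel': array([ 0.000905  ,  0.00089994,  0.00126515, -0.00031107, -0.0012494 ,
        0.00012156,  0.00076659]), 'tau': array([ 2.82473902e-04, -6.23040390e+01,  2.49459880e-02, -3.90135419e+01,
       -6.10090024e-02,  3.14647460e-02, -9.55736226e-06]), 'position': array([272.87717729, 562.31688983, 222.57950224]), 'tcp_rot': array([-4.00376019e-05,  8.47530350e-01,  5.30746929e-01,  3.74609901e-05]), 'force': array([-0.00404909, -0.21020111, -0.33396717]), 'ft_torque': array([ 3.67110742e-05,  7.19673388e-03, -6.08111312e-02]), 'grip_width': 87.3863437376219}
(400, 640, 3)
```

View pics/top1.png

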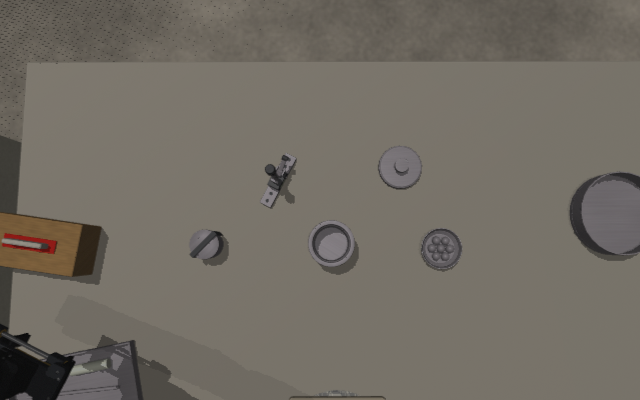

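View pics/scene1.png

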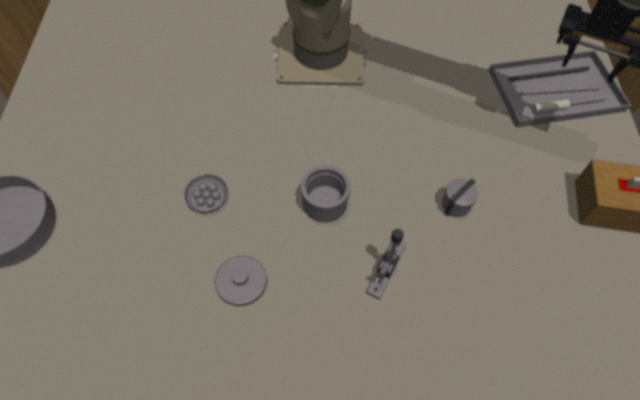

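```bash
python3 -m jog '[{"tx":26,"ty":-30,"tz":5,"gripper":1},{"tx":26,"ty":-30,"tz":5},{"tx":26,"ty":-30,"tz":5},{"tx":26,"ty":-30,"tz":5},{"tx":26,"ty":-30,"tz":5},{"tx":26,"ty":-30,"tz":5},{"tx":26,"ty":-30,"tz":5},{"tx":26,"ty":-30,"tz":5},{"tx":26,"ty":-30,"tz":5},{"tx":26,"ty":-30,"tz":5},{"tx":26,"ty":-30,"tz":5},{"tx":26,"ty":-30,"tz":5},{"tx":26,"ty":-30,"tz":5},{"tx":26,"ty":-30,"tz":5},{},{}]' && python3 - <<'E'
from h import *
look('wrist',['gauge','blade_knob','lever_tip'],'w1')
p,Rm,e=cam('wrist');print(Rm.round(3).tolist(),e,p['fx'])
s=env.sense();print(s['position'],s['tcp_rot'],s['time'],s['joint_positions'],s['force'])
for P in ([638,144,155],[638,144,14]): print(proj('wrist',P))
E
```

```text
validation failed for argument at $[0]...
```

```bash
python3 -m jog '[{"ax":0,"ay":0,"az":0,"tx":26,"ty":-30,"tz":5,"gripper":1},{"ax":0,"ay":0,"az":0,"tx":26,"ty":-30,"tz":5,"gripper":1},{"ax":0,"ay":0,"az":0,"tx":26,"ty":-30,"tz":5,"gripper":1},{"ax":0,"ay":0,"az":0,"tx":26,"ty":-30,"tz":5,"gripper":1},{"ax":0,"ay":0,"az":0,"tx":26,"ty":-30,"tz":5,"gripper":1},{"ax":0,"ay":0,"az":0,"tx":26,"ty":-30,"tz":5,"gripper":1},{"ax":0,"ay":0,"az":0,"tx":26,"ty":-30,"tz":5,"gripper":1},{"ax":0,"ay":0,"az":0,"tx":26,"ty":-30,"tz":5,"gripper":1},{"ax":0,"ay":0,"az":0,"tx":26,"ty":-30,"tz":5,"gripper":1},{"ax":0,"ay":0,"az":0,"tx":26,"ty":-30,"tz":5,"gripper":1},{"ax":0,"ay":0,"az":0,"tx":26,"ty":-30,"tz":5,"gripper":1},{"ax":0,"ay":0,"az":0,"tx":26,"ty":-30,"tz":5,"gripper":1},{"ax":0,"ay":0,"az":0,"tx":26,"ty":-30,"tz":5,"gripper":1},{"ax":0,"ay":0,"az":0,"tx":26,"ty":-30,"tz":5,"gripper":1},{"ax":0,"ay":0,"az":0,"tx":0,"ty":0,"tz":0,"gripper":1},{"ax":0,"ay":0,"az":0,"tx":0,"ty":0,"tz":0,"gripper":1}]' && python3 - <<'E'
from h import *
look('wrist',['gauge','blade_knob','lever_tip'],'w1')
p,Rm,e=cam('wrist');print(Rm.round(3).tolist(),e,p['fx'])
s=env.sense();print(s['position'],s['tcp_rot'],s['time'],s['joint_positions'],s['force'])
for P in ([638,144,155],[638,144,14]): print(proj('wrist',P))
E
```

```text
time: 2.33
position: [638.2, 139.3, 292.4]
tcp_rot: [0.001, 0.849, 0.529, -0.0]
force: [-0.9, 1.0, -0.5]
grip_width: 87.2
wrist gauge 0.87 [638.  142.2   0.8]
wrist blade_knob 0.59 [632.9 138.5 153.9]
wrist lever_tip 0.45 [678.4 120.1  72.7]
[[0.434, 0.87, 0.234], [0.901, -0.42, -0.112], [0.001, 0.259, -0.966]] [571.66926251 173.96497063 453.8796776 ] 338.62156626912247
[636.20057191 143.84989118 292.48902718] [-4.14345553e-04  8.46951907e-01  5.31669348e-01  1.56847013e-05] 2.5333 [-0.47985857  0.37198327  0.26191002  1.28008658 -0.09527309  1.50167215
  0.89263335] [0.53422367 0.32407965 0.22570378]
(np.float64(317.87396688827994), np.float64(198.48176096621197))
(np.float64(317.24957415719007), np.float64(173.0214134316795))
```

View pics/w1.png

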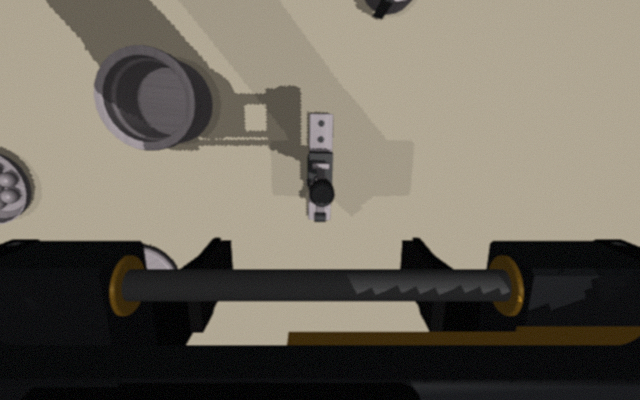

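```bash
python3 - <<'E'
from h import *
im=look('wrist',['gauge','blade_knob','lever_tip','jar_rim','jar'])
c=im[90:240,280:360]; cv2.imwrite('pics/w2.png',cv2.resize(c,None,fx=4,fy=4,interpolation=cv2.INTER_CUBIC)[:,:,::-1])
s=env.sense();print(s['position'],s['tcp_rot'],s['time'],s['force'])
print(ray('wrist',321,192,157),ray('wrist',320,113,14),ray('wrist',320,220,14))
E
```

```text
wrist gauge 0.87 [638.2 142.2  -1.6]
wrist gauge 0.56 [682.  122.6  74.3]
wrist blade_knob 0.95 [634.6 143.2 156.5]
wrist jar_rim 0.73 [476.9  14.   79.2]
wrist jar 0.9 [4.78e+02 1.23e+01 3.00e-01]
[636.64939766 142.79317044 292.69435072] [-7.96460925e-05  8.47328411e-01  5.31069243e-01  1.30372713e-04] 2.8333 [0.71488188 0.06633127 0.16007459]
[633.95428571 148.1903064  157.        ] [571.83590849 178.89796957  14.        ] [698.31928331 118.12373108  14.        ]
```

View pics/w2.png

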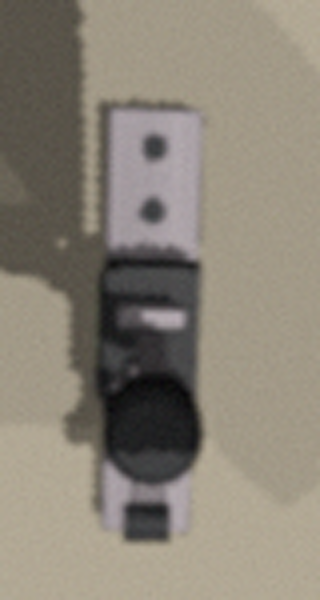

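```bash
python3 - <<'E'
from h import *
k=ray('wrist',318.3,196,163);a=ray('wrist',318.75,116.5,14);b=ray('wrist',316.2,221.5,14)
d=b-a;print(k,a,b,(a+b)/2,np.linalg.norm(d),np.degrees(np.arctan2(d[1],d[0])))
q=env.sense()['tcp_rot'];print(R.from_quat([q[1],q[2],q[3],q[0]]).as_matrix().round(3))
im=cv2.imread('pics/w1.png')
E
```

```text
[634.92517299 144.98454049 163.        ] [574.97136208 175.64962216  14.        ] [697.99072872 112.53922063  14.        ] [636.4810454  144.09442139  14.        ] 138.26310914623375 -27.15836430154626
[[ 0.436  0.9    0.   ]
 [ 0.9   -0.436  0.   ]
 [ 0.     0.    -1.   ]]
```

```bash
python3 -m jog '[{"ax":0,"ay":0,"az":-1.3,"tx":-1,"ty":2,"tz":-26,"gripper":1},{"ax":0,"ay":0,"az":0,"tx":0,"ty":0,"tz":-36,"gripper":1},{"ax":0,"ay":0,"az":0,"tx":0,"ty":0,"tz":-36,"gripper":1},{"ax":0,"ay":0,"az":0,"tx":0,"ty":0,"tz":-36,"gripper":1},{"ax":0,"ay":0,"az":0,"tx":0,"ty":0,"tz":-22,"gripper":1},{"ax":0,"ay":0,"az":0,"tx":0,"ty":0,"tz":0,"gripper":1},{"ax":0,"ay":0,"az":0,"tx":0,"ty":0,"tz":0,"gripper":0.4},{"ax":0,"ay":0,"az":0,"tx":0,"ty":0,"tz":0,"gripper":0.4},{"ax":0,"ay":0,"az":0,"tx":0,"ty":0,"tz":0,"gripper":0.4},{"ax":0,"ay":0,"az":0,"tx":0,"ty":0,"tz":0,"gripper":0.4}]' && python3 - <<'E'
from h import *
im=look('wrist',['blade_knob'],'w3'); s=env.sense();print(s['position'],s['grip_width'],s['time'],s['force'])
E
```

```text
time: 3.67
position: [636.9, 144.6, 138.7]
tcp_rot: [0.0, 0.853, 0.521, 0.002]
force: [0.5, 0.8, 0.2]
grip_width: 68.4
wrist blade_knob 0.55 [634.4 143.  156.4]
[636.4547936  144.4872761  137.89602795] 60.161156199184866 3.7667 [-0.21141735 -0.52751469  0.12139978]
```

View pics/w3.png

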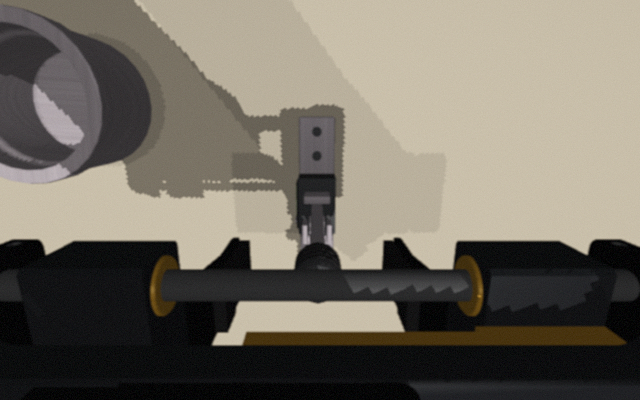

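```bash
python3 -m jog '[{"ax":0,"ay":0,"az":0,"tx":0,"ty":0,"tz":0,"gripper":0},{"ax":0,"ay":0,"az":0,"tx":0,"ty":0,"tz":0,"gripper":0},{"ax":0,"ay":0,"az":0,"tx":0,"ty":0,"tz":0,"gripper":0},{"ax":0,"ay":0,"az":0,"tx":0,"ty":0,"tz":0,"gripper":0},{"ax":0,"ay":0,"az":0,"tx":0,"ty":0,"tz":0,"gripper":0},{"ax":0,"ay":0,"az":0,"tx":0,"ty":0,"tz":0,"gripper":0},{"ax":0,"ay":0,"az":0,"tx":0,"ty":0,"tz":0,"gripper":0},{"ax":0,"ay":0,"az":0,"tx":0,"ty":0,"tz":0,"gripper":0},{"ax":0,"ay":0,"az":0,"tx":0,"ty":0,"tz":0,"gripper":0},{"ax":0,"ay":0,"az":0,"tx":0,"ty":0,"tz":0,"gripper":0},{"ax":0,"ay":0,"az":0,"tx":0,"ty":0,"tz":1,"gripper":0},{"ax":0,"ay":0,"az":0,"tx":0,"ty":0,"tz":1,"gripper":0},{"ax":0,"ay":0,"az":0,"tx":0,"ty":0,"tz":2,"gripper":0},{"ax":0,"ay":0,"az":0,"tx":0,"ty":0,"tz":4,"gripper":0},{"ax":0,"ay":0,"az":0,"tx":0,"ty":0,"tz":8,"gripper":0},{"ax":0,"ay":0,"az":0,"tx":0,"ty":0,"tz":8,"gripper":0},{"ax":0,"ay":0,"az":0,"tx":0,"ty":0,"tz":0,"gripper":0},{"ax":0,"ay":0,"az":0,"tx":0,"ty":0,"tz":0,"gripper":0}]'
```

```text
time: 5.27
position: [636.4, 144.4, 161.5]
tcp_rot: [0.0, 0.853, 0.521, 0.001]
force: [0.1, -0.2, -7.9]
grip_width: 21.2
```

```bash
python3 -m jog '[{"ax":0,"ay":0,"az":0,"tx":0,"ty":0,"tz":15,"gripper":0},{"ax":0,"ay":0,"az":0,"tx":0,"ty":0,"tz":25,"gripper":0},{"ax":0,"ay":0,"az":0,"tx":-5,"ty":-5,"tz":25,"gripper":0},{"ax":0,"ay":0,"az":0,"tx":-12,"ty":-10,"tz":20,"gripper":0},{"ax":0,"ay":0,"az":0,"tx":-15,"ty":-12,"tz":10,"gripper":0},{"ax":0,"ay":0,"az":0,"tx":-15,"ty":-12,"tz":5,"gripper":0},{"ax":0,"ay":0,"az":0,"tx":-15,"ty":-12,"tz":0,"gripper":0},{"ax":0,"ay":0,"az":0,"tx":-15,"ty":-12,"tz":0,"gripper":0},{"ax":0,"ay":0,"az":0,"tx":-15,"ty":-12,"tz":0,"gripper":0},{"ax":0,"ay":0,"az":0,"tx":-15,"ty":-12,"tz":0,"gripper":0},{"ax":0,"ay":0,"az":0,"tx":-15,"ty":-12,"tz":0,"gripper":0},{"ax":0,"ay":0,"az":0,"tx":-15,"ty":-12,"tz":0,"gripper":0},{"ax":0,"ay":0,"az":0,"tx":-10,"ty":-10,"tz":0,"gripper":0},{"ax":0,"ay":0,"az":0,"tx":-7,"ty":-7,"tz":0,"gripper":0},{"ax":0,"ay":0,"az":0,"tx":-4,"ty":-4,"tz":0,"gripper":0},{"ax":0,"ay":0,"az":0,"tx":0,"ty":0,"tz":0,"gripper":0},{"ax":0,"ay":0,"az":0,"tx":0,"ty":0,"tz":0,"gripper":0},{"ax":0,"ay":0,"az":0,"tx":0,"ty":0,"tz":0,"gripper":0}]' && python3 - <<'E'
from h import *
look('wrist',['gauge','jar_rim','jar','blade_knob'],'w4')
look('scene',['gauge','jar_rim','jar','blade_knob'],'s4')
s=env.sense();print(s['position'],s['grip_width'],s['time'],s['force'],s['joint_positions'])
a=cv2.imread('pics/w4.png');b=cv2.imread('pics/s4.png')[100:300,220:440]
b=cv2.resize(b,None,fx=2.5,fy=2.5,interpolation=cv2.INTER_CUBIC)
b2=np.zeros((500,800,3),np.uint8);b2[:,:550]=b;cv2.imwrite('pics/s4c.png',b)
E
```

```text
time: 6.77
position: [478.4, 13.1, 260.5]
tcp_rot: [-0.0, 0.853, 0.521, 0.0]
force: [0.1, 0.5, -7.7]
grip_width: 21.3
wrist gauge 0.89 [480.8  11.6 123.3]
wrist blade_knob 0.87 [473.6  11.4 278.4]
scene gauge 0.95 [482.7   9.6 119.3]
scene jar_rim 0.84 [474.4  13.3  81.4]
scene jar 0.67 [479.2  10.3   1.7]
scene blade_knob 0.66 [480.6  13.9 279.1]
scene blade_knob 0.34 [479.6  11.2  82.2]
[477.88409872  12.36117336 260.55054327] 20.77698185048852 7.2667 [ 0.6964193   0.217322   -7.73646092] [-0.42684166 -0.02733828  0.3015049   1.789955    0.00822035  1.37775731
  0.96938667]
```

View pics/w4.png

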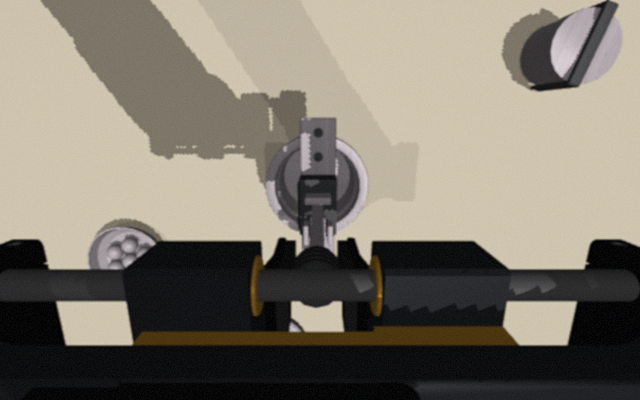

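View pics/s4c.png

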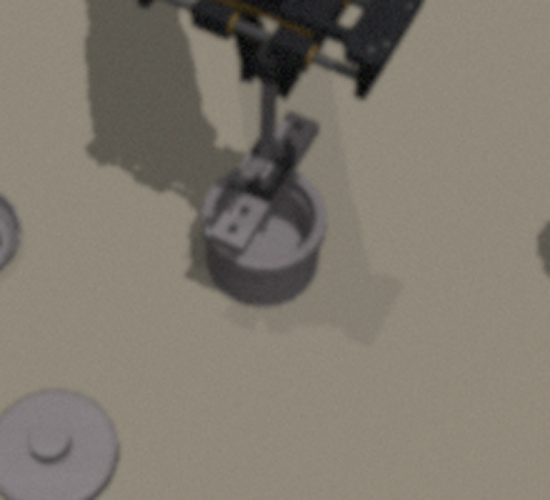

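```bash
python3 -m jog '[{"ax":0,"ay":0,"az":0,"tx":-1,"ty":1,"tz":-8,"gripper":0},{"ax":0,"ay":0,"az":0,"tx":0,"ty":0,"tz":-10,"gripper":0},{"ax":0,"ay":0,"az":0,"tx":0,"ty":0,"tz":-10,"gripper":0},{"ax":0,"ay":0,"az":0,"tx":0,"ty":0,"tz":-5,"gripper":0},{"ax":0,"ay":0,"az":0,"tx":0,"ty":0,"tz":-3,"gripper":0},{"ax":0,"ay":0,"az":0,"tx":0,"ty":0,"tz":-1,"gripper":0},{"ax":0,"ay":0,"az":0,"tx":0,"ty":0,"tz":-1,"gripper":0},{"ax":0,"ay":0,"az":0,"tx":0,"ty":0,"tz":-1,"gripper":0},{"ax":0,"ay":0,"az":0,"tx":0,"ty":0,"tz":-1,"gripper":0},{"ax":0,"ay":0,"az":0,"tx":0,"ty":0,"tz":-1,"gripper":0},{"ax":0,"ay":0,"az":0,"tx":0,"ty":0,"tz":-1,"gripper":0},{"ax":0,"ay":0,"az":0,"tx":0,"ty":0,"tz":-1,"gripper":0},{"ax":0,"ay":0,"az":0,"tx":0,"ty":0,"tz":-1,"gripper":0},{"ax":0,"ay":0,"az":0,"tx":0,"ty":0,"tz":-1,"gripper":0},{"ax":0,"ay":0,"az":0,"tx":0,"ty":0,"tz":-1,"gripper":0},{"ax":0,"ay":0,"az":0,"tx":0,"ty":0,"tz":0,"gripper":0},{"ax":0,"ay":0,"az":0,"tx":0,"ty":0,"tz":0,"gripper":0}]'
```

```text
time: 8.68
position: [477.1, 13.3, 215.0]
tcp_rot: [0.0, 0.854, 0.521, 0.0]
force: [-0.2, 0.2, -2.0]
grip_width: 21.2
```

```bash
python3 - <<'E'
from h import *
for i in range(2):
  for n in ('wrist','scene'): look(n,['gauge','jar_rim','jar','lever_tip'],n+'5%d'%i)
s=env.sense();print(s['position'],s['time'],s['force'])
a=cv2.imread('pics/wrist51.png')[90:310,220:420];b=cv2.imread('pics/scene51.png')[110:240,260:380]
a=cv2.resize(a,(400,440),interpolation=cv2.INTER_CUBIC);b=cv2.resize(b,(400,433),interpolation=cv2.INTER_CUBIC)
cv2.imwrite('pics/c5.png',np.hstack([a[:433],b]))
E
```

```text
wrist gauge 0.62 [478.2  11.5  77.1]
wrist lever_tip 0.72 [ 467.1 -254.4    1.1]
scene gauge 0.81 [481.5  12.1  76. ]
scene jar_rim 0.6 [476.3  15.3  82.6]
scene jar_rim 0.54 [479.2 312.2   1.2]
scene jar 0.95 [482.   14.2   5.3]
scene lever_tip 0.55 [519.2  -2.1 151.3]
wrist gauge 0.75 [478.5  12.   78.5]
scene gauge 0.85 [483.3  13.4  76.9]
scene jar_rim 0.7 [475.8  14.9  83.2]
scene jar 0.71 [482.3   9.4   8.1]
scene lever_tip 0.4 [519.3  -5.1 151.5]
[476.87537271  13.31435263 214.58496602] 9.6833 [ 0.10818217  0.36758037 -2.0031209 ]
```

View pics/c5.png

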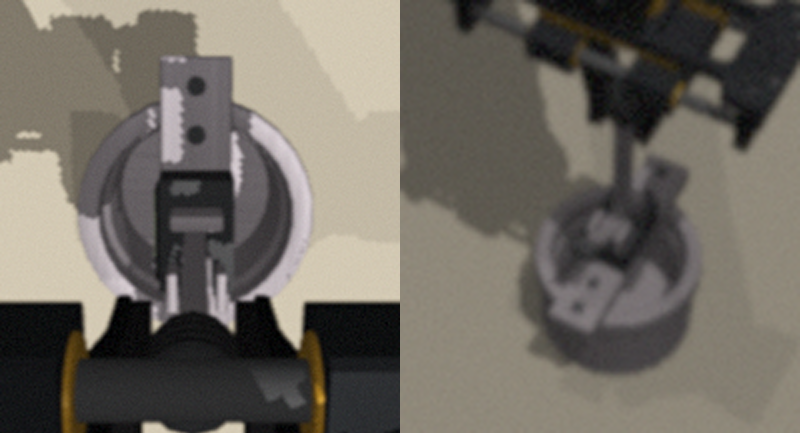

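```bash
python3 -m jog '[{"ax":0,"ay":0,"az":0,"tx":0,"ty":0,"tz":-4,"gripper":0},{"ax":0,"ay":0,"az":0,"tx":0,"ty":0,"tz":-6,"gripper":0},{"ax":0,"ay":0,"az":0,"tx":0,"ty":0,"tz":-6,"gripper":0},{"ax":0,"ay":0,"az":0,"tx":0,"ty":0,"tz":-6,"gripper":0},{"ax":0,"ay":0,"az":0,"tx":0,"ty":0,"tz":-6,"gripper":0},{"ax":0,"ay":0,"az":0,"tx":0,"ty":0,"tz":-6,"gripper":0},{"ax":0,"ay":0,"az":0,"tx":0,"ty":0,"tz":-6,"gripper":0},{"ax":0,"ay":0,"az":0,"tx":0,"ty":0,"tz":-6,"gripper":0},{"ax":0,"ay":0,"az":0,"tx":0,"ty":0,"tz":-6,"gripper":0},{"ax":0,"ay":0,"az":0,"tx":0,"ty":0,"tz":-4,"gripper":0},{"ax":0,"ay":0,"az":0,"tx":0,"ty":0,"tz":-2,"gripper":0},{"ax":0,"ay":0,"az":0,"tx":0,"ty":0,"tz":0,"gripper":0},{"ax":0,"ay":0,"az":0,"tx":0,"ty":0,"tz":0,"gripper":0}]'; for i in 1; do python3 -m jog '[{"ax":0,"ay":0,"az":0,"tx":0,"ty":0,"tz":-1,"gripper":0},{"ax":0,"ay":0,"az":0,"tx":0,"ty":0,"tz":-1,"gripper":0},{"ax":0,"ay":0,"az":0,"tx":0,"ty":0,"tz":-1,"gripper":0},{"ax":0,"ay":0,"az":0,"tx":0,"ty":0,"tz":0,"gripper":0}]'; done
```

```text
time: 10.77
position: [476.8, 13.4, 156.5]
tcp_rot: [-0.0, 0.853, 0.521, -0.0]
force: [0.2, 2.1, -1.9]
grip_width: 21.1
time: 11.1
position: [477.0, 13.3, 153.6]
tcp_rot: [0.0, 0.854, 0.521, 0.0]
force: [0.0, 1.9, -2.6]
grip_width: 21.2
```

```bash
python3 -m jog '[{"ax":0,"ay":0,"az":0,"tx":0,"ty":0,"tz":-0.5,"gripper":0},{"ax":0,"ay":0,"az":0,"tx":0,"ty":0,"tz":-0.5,"gripper":0},{"ax":0,"ay":0,"az":0,"tx":0,"ty":0,"tz":-0.5,"gripper":0},{"ax":0,"ay":0,"az":0,"tx":0,"ty":0,"tz":0,"gripper":0}]'; python3 -m jog '[{"ax":0,"ay":0,"az":0,"tx":0,"ty":0,"tz":-0.5,"gripper":0},{"ax":0,"ay":0,"az":0,"tx":0,"ty":0,"tz":-0.5,"gripper":0},{"ax":0,"ay":0,"az":0,"tx":0,"ty":0,"tz":0,"gripper":0}]'
```

```text
time: 11.43
position: [476.9, 13.4, 152.0]
tcp_rot: [-0.0, 0.853, 0.521, 0.0]
force: [0.3, 1.5, -0.5]
grip_width: 20.4
time: 11.68
position: [476.9, 13.3, 151.0]
tcp_rot: [-0.0, 0.853, 0.521, 0.0]
force: [1.2, 1.0, -0.8]
grip_width: 20.9
```

```bash
python3 -m jog '[{"ax":0,"ay":0,"az":0,"tx":0,"ty":0,"tz":-0.5,"gripper":0},{"ax":0,"ay":0,"az":0,"tx":0,"ty":0,"tz":-0.5,"gripper":0},{"ax":0,"ay":0,"az":0,"tx":0,"ty":0,"tz":0,"gripper":0}]'
```

```text
time: 11.93
position: [476.8, 13.3, 150.0]
tcp_rot: [-0.0, 0.853, 0.521, -0.0]
force: [1.4, 1.9, -1.1]
grip_width: 21.2
```

```bash
python3 -m jog '[{"ax":0,"ay":0,"az":0,"tx":0,"ty":0,"tz":-0.5,"gripper":0},{"ax":0,"ay":0,"az":0,"tx":0,"ty":0,"tz":-0.5,"gripper":0},{"ax":0,"ay":0,"az":0,"tx":0,"ty":0,"tz":0,"gripper":0}]'
```

```text
time: 12.18
position: [477.3, 13.3, 149.6]
tcp_rot: [0.0, 0.853, 0.521, 0.0]
force: [0.2, 0.6, 4.3]
grip_width: 21.1
```

```bash
python3 -m jog '[{"ax":0,"ay":0,"az":0,"tx":0,"ty":0,"tz":-0.5,"gripper":0},{"ax":0,"ay":0,"az":0,"tx":0,"ty":0,"tz":-0.5,"gripper":0},{"ax":0,"ay":0,"az":0,"tx":0,"ty":0,"tz":0,"gripper":0}]'
```

```text
time: 12.43
position: [477.7, 13.4, 149.5]
tcp_rot: [0.0, 0.853, 0.521, 0.001]
force: [-1.8, 1.6, 13.3]
grip_width: 21.1
```

```bash
python3 -m jog '[{"ax":0,"ay":0,"az":0,"tx":0,"ty":0,"tz":0.5,"gripper":0},{"ax":0,"ay":0,"az":0,"tx":0,"ty":0,"tz":0,"gripper":0},{"ax":0,"ay":0,"az":0,"tx":0,"ty":0,"tz":0,"gripper":0.6},{"ax":0,"ay":0,"az":0,"tx":0,"ty":0,"tz":0,"gripper":0.6},{"ax":0,"ay":0,"az":0,"tx":0,"ty":0,"tz":0,"gripper":0.6},{"ax":0,"ay":0,"az":0,"tx":0,"ty":0,"tz":0,"gripper":0.6},{"ax":0,"ay":0,"az":0,"tx":0,"ty":0,"tz":0,"gripper":0.6},{"ax":0,"ay":0,"az":0,"tx":0,"ty":0,"tz":0,"gripper":0.6},{"ax":0,"ay":0,"az":0,"tx":0,"ty":0,"tz":10,"gripper":0.6},{"ax":0,"ay":0,"az":0,"tx":0,"ty":0,"tz":20,"gripper":0.6},{"ax":0,"ay":0,"az":0,"tx":0,"ty":0,"tz":30,"gripper":0.6},{"ax":0,"ay":0,"az":0,"tx":0,"ty":0,"tz":30,"gripper":0.6},{"ax":0,"ay":0,"az":0,"tx":0,"ty":0,"tz":30,"gripper":0.6},{"ax":0,"ay":0,"az":0,"tx":0,"ty":0,"tz":30,"gripper":0},{"ax":0,"ay":0,"az":0,"tx":0,"ty":0,"tz":0,"gripper":0},{"ax":0,"ay":0,"az":0,"tx":0,"ty":0,"tz":0,"gripper":0},{"ax":0,"ay":0,"az":0,"tx":0,"ty":0,"tz":0,"gripper":0}]'; python3 - <<'E'
from h import *
a=look('wrist',['gauge','jar_rim','jar','lever_tip','blade_knob'])
b=look('scene',['gauge','jar_rim','lever_tip','blade_knob'])
s=env.sense();print(s['position'],s['time'],s['force'],s['grip_width'])
a=cv2.resize(a[80:280,220:420],(420,420),interpolation=cv2.INTER_CUBIC);b=cv2.resize(b[130:240,280:380],(380,420),interpolation=cv2.INTER_CUBIC)
cv2.imwrite('pics/c6.png',np.hstack([a,b])[:,:,::-1])
E
```

```text
time: 13.85
position: [476.7, 13.3, 298.5]
tcp_rot: [-0.0, 0.853, 0.521, -0.0]
force: [0.3, 0.4, 0.5]
grip_width: 33.5
wrist gauge 0.96 [478.4  11.8  78.7]
wrist lever_tip 0.93 [517.5  -7.1 153.4]
wrist lever_tip 0.31 [478.3 312.5  -1.2]
wrist blade_knob 0.83 [473.4  12.4 166.6]
scene gauge 0.69 [477.3  10.4  80.1]
scene gauge 0.41 [482.3  14.1   8.8]
scene jar_rim 0.6 [475.4  12.3  84.8]
scene lever_tip 0.45 [517.8  -5.9 150.8]
scene blade_knob 0.51 [478.4  16.6 168.1]
[476.83215436  13.31485839 298.4906336 ] 14.4 [ 0.2771649   0.78692433 -0.22821428] 0.818297533946929
```

View pics/c6.png

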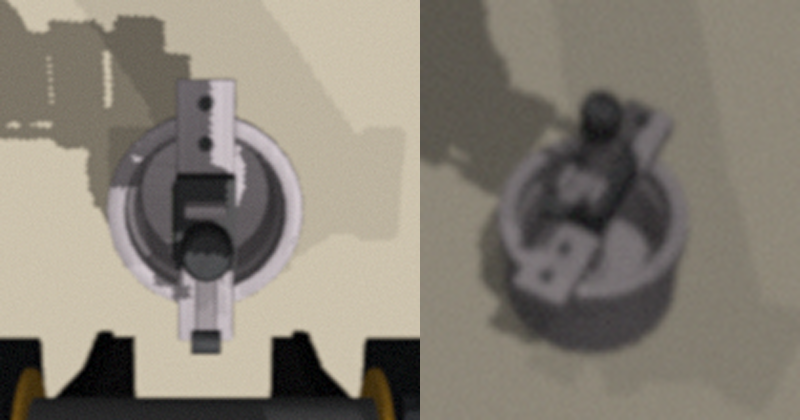

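```bash
python3 -m jog '[{"ax":0,"ay":0,"az":0,"tx":15,"ty":-8,"tz":-10,"gripper":0},{"ax":0,"ay":0,"az":0,"tx":15,"ty":-8,"tz":-20,"gripper":0},{"ax":0,"ay":0,"az":0,"tx":14,"ty":-7,"tz":-20,"gripper":0},{"ax":0,"ay":0,"az":0,"tx":0,"ty":0,"tz":-30,"gripper":0},{"ax":0,"ay":0,"az":0,"tx":0,"ty":0,"tz":-30,"gripper":0},{"ax":0,"ay":0,"az":0,"tx":0,"ty":0,"tz":-18,"gripper":0},{"ax":0,"ay":0,"az":0,"tx":0,"ty":0,"tz":-6,"gripper":0},{"ax":0,"ay":0,"az":0,"tx":0,"ty":0,"tz":0,"gripper":0},{"ax":0,"ay":0,"az":0,"tx":0,"ty":0,"tz":0,"gripper":0}]' && python3 -m jog '[{"ax":0,"ay":0,"az":0,"tx":0,"ty":0,"tz":-2,"gripper":0},{"ax":0,"ay":0,"az":0,"tx":0,"ty":0,"tz":-2,"gripper":0},{"ax":0,"ay":0,"az":0,"tx":0,"ty":0,"tz":-2,"gripper":0},{"ax":0,"ay":0,"az":0,"tx":0.5,"ty":-0.3,"tz":-2,"gripper":0},{"ax":0,"ay":0,"az":0,"tx":0.5,"ty":-0.3,"tz":-2,"gripper":0},{"ax":0,"ay":0,"az":0,"tx":0.5,"ty":-0.3,"tz":-2,"gripper":0},{"ax":0,"ay":0,"az":0,"tx":0.5,"ty":-0.2,"tz":-2,"gripper":0},{"ax":0,"ay":0,"az":0,"tx":0.5,"ty":-0.2,"tz":-2,"gripper":0},{"ax":0,"ay":0,"az":0,"tx":0.5,"ty":-0.2,"tz":-2,"gripper":0},{"ax":0,"ay":0,"az":0,"tx":0,"ty":0,"tz":0,"gripper":0}]'
```

```text
time: 15.15
position: [521.3, -9.7, 165.6]
tcp_rot: [0.0, 0.853, 0.521, 0.0]
force: [-1.0, 0.8, 0.1]
grip_width: 0.8
time: 15.98
position: [524.2, -11.3, 146.5]
tcp_rot: [0.0, 0.854, 0.521, 0.0]
force: [2.0, -1.2, 2.9]
grip_width: 0.2
```

```bash
python3 -m jog '[{"ax":0,"ay":0,"az":0,"tx":0.4,"ty":-0.2,"tz":-2,"gripper":0},{"ax":0,"ay":0,"az":0,"tx":0.4,"ty":-0.2,"tz":-2,"gripper":0},{"ax":0,"ay":0,"az":0,"tx":0.4,"ty":-0.2,"tz":-2,"gripper":0},{"ax":0,"ay":0,"az":0,"tx":0.2,"ty":-0.2,"tz":-1,"gripper":0},{"ax":0,"ay":0,"az":0,"tx":0.2,"ty":-0.2,"tz":-1,"gripper":0},{"ax":0,"ay":0,"az":0,"tx":0,"ty":0,"tz":-1,"gripper":0},{"ax":0,"ay":0,"az":0,"tx":0,"ty":0,"tz":-1,"gripper":0},{"ax":0,"ay":0,"az":0,"tx":0,"ty":0,"tz":0,"gripper":0}]'; python3 -m jog '[{"ax":0,"ay":0,"az":0,"tx":0,"ty":0,"tz":-0.5,"gripper":0},{"ax":0,"ay":0,"az":0,"tx":0,"ty":0,"tz":-0.5,"gripper":0},{"ax":0,"ay":0,"az":0,"tx":0,"ty":0,"tz":0,"gripper":0}]'
```

```text
time: 16.65
position: [525.3, -12.1, 136.4]
tcp_rot: [-0.0, 0.853, 0.521, -0.0]
force: [2.8, -0.4, 3.8]
grip_width: 0.2
time: 16.9
position: [525.2, -12.1, 135.3]
tcp_rot: [-0.0, 0.853, 0.521, -0.0]
force: [1.9, -0.4, 2.5]
grip_width: 0.3
```

```bash
python3 -m jog '[{"ax":0,"ay":0,"az":0,"tx":0,"ty":0,"tz":-0.5,"gripper":0},{"ax":0,"ay":0,"az":0,"tx":0,"ty":0,"tz":-0.5,"gripper":0},{"ax":0,"ay":0,"az":0,"tx":0,"ty":0,"tz":0,"gripper":0}]'; python3 -m jog '[{"ax":0,"ay":0,"az":0,"tx":0,"ty":0,"tz":-0.5,"gripper":0},{"ax":0,"ay":0,"az":0,"tx":0,"ty":0,"tz":-0.5,"gripper":0},{"ax":0,"ay":0,"az":0,"tx":0,"ty":0,"tz":0,"gripper":0}]'
```

```text
time: 17.15
position: [525.2, -12.1, 134.3]
tcp_rot: [-0.0, 0.853, 0.521, -0.0]
force: [1.6, -0.5, 2.5]
grip_width: 0.6
time: 17.4
position: [525.4, -12.2, 133.5]
tcp_rot: [-0.0, 0.853, 0.521, -0.0]
force: [1.8, -0.8, 3.5]
grip_width: 0.6
```

```bash
python3 -m jog '[{"ax":0,"ay":0,"az":0,"tx":0,"ty":0,"tz":-0.5,"gripper":0},{"ax":0,"ay":0,"az":0,"tx":0,"ty":0,"tz":-0.5,"gripper":0},{"ax":0,"ay":0,"az":0,"tx":0,"ty":0,"tz":0,"gripper":0}]'
```

```text
time: 17.65
position: [525.6, -12.1, 133.1]
tcp_rot: [-0.0, 0.854, 0.521, 0.0]
force: [-0.0, -0.7, 8.7]
grip_width: 0.5
```

```bash
python3 -m jog '[{"ax":0,"ay":0,"az":0,"tx":0,"ty":0,"tz":-0.5,"gripper":0},{"ax":0,"ay":0,"az":0,"tx":0,"ty":0,"tz":-0.5,"gripper":0},{"ax":0,"ay":0,"az":0,"tx":0,"ty":0,"tz":0,"gripper":0}]'
```

```text
time: 17.9
position: [525.9, -12.1, 132.8]
tcp_rot: [0.0, 0.853, 0.521, 0.001]
force: [-2.8, 0.3, 14.5]
grip_width: 0.7
```

```bash
python3 -m jog '[{"ax":0,"ay":0,"az":0,"tx":0,"ty":0,"tz":-0.4,"gripper":0},{"ax":0,"ay":0,"az":0,"tx":0,"ty":0,"tz":-0.4,"gripper":0},{"ax":0,"ay":0,"az":0,"tx":0,"ty":0,"tz":0,"gripper":0},{"ax":0,"ay":0,"az":0,"tx":0,"ty":0,"tz":0,"gripper":0}]'
```

```text
time: 18.23
position: [526.2, -12.1, 132.5]
tcp_rot: [0.0, 0.854, 0.521, 0.001]
force: [-3.4, -0.0, 18.4]
grip_width: 0.7
```

```bash
python3 -m jog '[{"ax":0,"ay":0,"az":0,"tx":0,"ty":0,"tz":1,"gripper":0},{"ax":0,"ay":0,"az":0,"tx":0,"ty":0,"tz":2,"gripper":0},{"ax":0,"ay":0,"az":0,"tx":0,"ty":0,"tz":10,"gripper":0},{"ax":0,"ay":0,"az":0,"tx":0,"ty":0,"tz":30,"gripper":0},{"ax":0,"ay":0,"az":0,"tx":0,"ty":0,"tz":30,"gripper":0},{"ax":0,"ay":0,"az":0,"tx":0,"ty":0,"tz":30,"gripper":0},{"ax":0,"ay":0,"az":0,"tx":0,"ty":0,"tz":30,"gripper":0},{"ax":0,"ay":0,"az":0,"tx":-15,"ty":8,"tz":30,"gripper":0},{"ax":0,"ay":0,"az":0,"tx":-30,"ty":16,"tz":0,"gripper":0},{"ax":0,"ay":0,"az":0,"tx":0,"ty":0,"tz":0,"gripper":0},{"ax":0,"ay":0,"az":0,"tx":0,"ty":0,"tz":0,"gripper":0},{"ax":0,"ay":0,"az":0,"tx":0,"ty":0,"tz":0,"gripper":0}]'; python3 - <<'E'
from h import *
L=['gauge','jar_rim','jar','lever_tip','blade_knob']
a=look('wrist',L); b=look('scene',L+['jar_lid','small_jar','ball_dish'])
a=cv2.resize(a[80:280,220:420],(420,420),interpolation=cv2.INTER_CUBIC);b=cv2.resize(b[130:240,280:380],(380,420),interpolation=cv2.INTER_CUBIC)
cv2.imwrite('pics/c7.png',np.hstack([a,b])[:,:,::-1])
E
```

```text
time: 19.23
position: [480.2, 11.7, 293.7]
tcp_rot: [-0.0, 0.853, 0.521, -0.0]
force: [1.0, 0.0, -0.5]
grip_width: 0.5
wrist gauge 0.67 [481.8  10.5  79.4]
wrist lever_tip 0.88 [527.8 -11.1 130.9]
wrist blade_knob 0.98 [475.7  12.  166.9]
scene gauge 0.84 [482.2  11.2  79. ]
scene jar_rim 0.59 [477.1  14.   83.4]
scene jar 0.64 [481.   12.7   3.8]
scene lever_tip 0.7 [527.2  -6.  132.1]
scene blade_knob 0.52 [478.5  16.4 171.1]
scene jar_lid 0.67 [ 671.9 -160.     1. ]
scene jar_lid 0.66 [527.   -7.2 131.5]
scene small_jar 0.65 [475.5 313.9   4.1]
scene ball_dish 0.91 [ 468.6 -257.6    2.3]
```

View pics/c7.png

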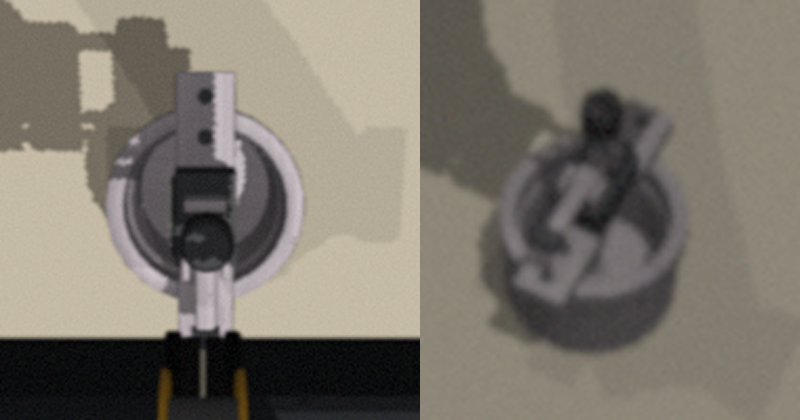

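The clamp lever is level, with its tip at z ≈ 131 against the 133 expected when fully down. The bridge sits across the middle of the rim at z ≈ 79 and the blade is down. Handing in.

```bash
python3 -c "
from workcell import env
print(env.job_done())"
```

```text
the job is handed in; nothing more can be done
None
```

The gauge is standing across the middle of the jar's mouth with its blade on the bottom and the clamp lever pressed down. I handed the job in at about 20 s of the 51 s allowed. The hand-in gives no verdict.

I carried the gauge by its knob and set the bridge on the rim. I then lowered the blade in small steps until it touched, at up to 13 N, about 65 mm below the rim. After letting go, I pressed the lever to its stop with shut fingers, at up to 18 N.

**Last checks**
- **Bridge:** z ≈ 79 mm, against 78 mm for the rim. The pictures show it centred to within a few mm; the networks' positions for gauge and jar differ by up to about 6 mm, near their own error.
- **Lever:** the tip showed at z ≈ 131–132 mm and about x = 527 mm, which matches fully down (133 mm). I could not read the lever angle directly.
- **Blade:** the knob stayed at the same height (within about 3 mm) before and after clamping, so the blade did not visibly move.
- **Other things:** the jar, lid, small jar and dish all showed within about 4 mm of where they started.

**Doubtful readings:** the wrist camera did not find the jar in the last picture. The scene camera put the rim at z ≈ 83 mm, 5 mm above its known height. It also reported a false second lid at the lever tip.

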